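# Put three misplaced goods back in their own counter trays

### The job

The tin, the sauce bottle and the tea pack have each been left in another one's display tray: move each to the open end cell of the tray that holds its own kind, standing upright in the middle of the cell, the pack lined up with the other packs. The empty rubber mat is there to stand one of them on meanwhile. Lower things rather than drop them, tip nothing over, and leave the tape roll, the spice jar and the stamp where they are.

Things in the scene. Friction and masses are not known exactly. Their poses are not given: they have to be found in the camera images.
- tin_mid (a point): loose round food tin standing upright, steel with a paper label, 62 mm diameter, 56 mm high, about 0.18 kg; it starts in the tray of packs. Point at its centre, 28 mm above its underside; z is its upright axis
- bottle_mid (a point): loose small dark sauce bottle standing upright, 114 mm high, about 0.22 kg: body 52 mm diameter up to 60 mm, then cone to 24 mm diameter at 78 mm, black cap 28 mm diameter from 84 to 114 mm above the underside; starts in the tray of tins. Point at its centre, 57 mm above its underside; z is its upright axis
- pack_mid (a point): loose light cardboard tea pack standing upright, rigid, 62 mm (its x) by 40 mm (its y) by 80 mm high, about 0.12 kg; it starts in the tray of bottles with its long side roughly along that tray's row. Point at its centre, 40 mm above its underside; z is its upright axis
- tin_place (a point): fixed cardboard tray, 256 x 88 mm, a row of three 80 x 80 mm cells along its x (pitch 84 mm, floor 4 mm above the counter, walls 14 mm high, 4 mm thick). Cells at +84 and +168 mm hold two like tins, fixed; the end cell nearest the robot is the open place, at first taken by the bottle. Point: centre of that cell's floor; x along the row away from the robot, z up. Fingers have room beside the row (along y)
- bottle_place (a point): fixed cardboard tray, 256 x 88 mm, a row of three 80 x 80 mm cells along its x (pitch 84 mm, floor 4 mm above the counter, walls 14 mm high, 4 mm thick). Cells at +84 and +168 mm hold two like bottles, fixed; the end cell nearest the robot is the open place, at first taken by the tea pack. Point: centre of that cell's floor; x along the row away from the robot, z up. Fingers have room beside the row (along y)
- pack_place (a point): fixed cardboard tray, 256 x 88 mm, a row of three 80 x 80 mm cells along its x (pitch 84 mm, floor 4 mm above the counter, walls 14 mm high, 4 mm thick). Cells at +84 and +168 mm hold two like packs, long side along x, fixed; the end cell nearest the robot is the open place, at first taken by the tin. Point: centre of that cell's floor; x along the row away from the robot, z up. Fingers have room beside the row (along y)
- mat_top (a point): black square rubber mat, 110 x 110 x 4 mm, fixed flat on the counter, empty: room to stand one thing meanwhile. Point at the centre of its top face
- tape_mid (a point): bystander: small white roll of tape lying flat, 42 mm outer diameter, 22 mm high, loose, between the trays. Point at its centre
- jar_mid (a point): bystander: small white spice jar with a dark lid, 40 mm diameter, 55 mm high, loose, between the trays. Point at its centre
- stamp_mid (a point): bystander: small hand stamp, 36 x 26 mm base, round wooden knob, 51 mm high, loose, between the trays. Point at its centre
Things that resemble listed ones, but are neither listed nor needed, are in the scene too. Leave any green or pink look-alike of the part that bears bottle_mid alone.

How it is judged (in metres and radians):
At the end, for the whole second after the job is handed in: Tin, bottle and pack each stand upright (within 0.1 rad) on the floor of the open cell of their own kind's tray (height within 5 mm), their centres within 15 mm of the cell's centre seen from above, the pack's long side within 0.3 rad of the row's direction, released and at rest (horizontal distance between tin_mid and tin_place below 0.015 m and z of tin_mid in the frame of tin_place between 0.023 and 0.033 m and angle between each of tin_mid, bottle_mid, pack_mid's own z axis and vertical below 0.1 rad and linear speed of each of tin, bottle, pack below 0.02 m/s and horizontal distance between bottle_mid and bottle_place below 0.015 m and z of bottle_mid in the frame of bottle_place between 0.052 and 0.062 m and horizontal distance between pack_mid and pack_place below 0.015 m and z of pack_mid in the frame of pack_place between 0.035 and 0.045 m and angle between the x axis of pack_mid and the x axis of pack_place, either way round below 0.3 rad); the robot touches nothing.
It fails at once if the tin, bottle or pack is tipped over (more than 0.7 rad) (angle between any of tin_mid, bottle_mid, pack_mid's own z axis and vertical above 0.7 rad).
It fails at once if the tin, bottle or pack is dropped: out of the fingers with its underside more than 45 mm above the counter ((height (world z) of tin_mid above 0.073 m and contact force between the fingers and tin below 0.01 N) or (height (world z) of bottle_mid above 0.102 m and contact force between the fingers and bottle below 0.01 N) or (height (world z) of pack_mid above 0.085 m and contact force between the fingers and pack below 0.01 N)).
It fails at once if the tape roll, the jar or the stamp is shifted more than 20 mm (distance of any of tape_mid, jar_mid, stamp_mid from where it was at the start of the episode above 0.02 m).
It also fails if it takes over 136 s, if anything falls off the work surface, if the arm or the gripper's body presses on something with over 40 N, if the wrist force passes 120 N, or if a joint passes its speed limit or range.

### The arm

A 6-joint arm with a two-finger parallel gripper is mounted at the origin on the work surface. World frame = base frame: x ahead of the robot, y to its left, z up, the work surface at z = 0. Lengths are in m, angles in degrees, forces in N, time in s.
With the tool pointing down it reaches from about 0.35 to 0.875 m from the base axis. Payload 4.2 kg.
Tool frame: the origin (TCP) lies on the centre line of the jaws, within the pads' length; the fingertips stand tip_reach ahead of it and the grasp point (between the pads) is the TCP (tip_reach is the distance from the TCP to the fingertips, in m); z points along the fingers, y is the line along which they close (so a half turn about z gives the same grasp; the last joint's range is limited). The gripper opens to 87 mm and grips with 3 to 60 N. Pads are 19 mm wide; open, the fingers measure 117 mm over their backs; the gripper's body (75 mm by 190 mm) begins 51 mm behind the grasp point.
Start: joints at [-55.256, 22.042, 0.453, 0, -68.411, -14.817], TCP at [0.213, -0.588, 0.242] pointing down, gripper open.
Joint ranges: [-179.83, 179.83], [-69.29, 118.12], [-61.27, 80.66], [-181.25, 117.63], [-171.15, -9.14], [-177.46, 177.46]. Speed limits (degrees/s): [159.86, 159.86, 180, 180, 180, 180].

### API

Orientations are given as a 3x3 rotation matrix whose columns are the frame's x, y, z axes.
In Python, from station import sense, capture, finish_job, tip_reach gives the robot as it stands.
- The arm moves only by the tool arm_command, never from a script. Its argument "deltas" is a list of rows, each a list of 7 numbers: the turn, a rotation vector about the tool's x, y, z in rad, then the shift along the tool's x, y, z in cm, then the closure, from -1 (fully open) to 1 (shut), so that 0 is half open. In form: [[rx, ry, rz, dx, dy, dz, hand], ...]. A call has 1 to 8 rows; each row is the pose to reach, as a shift and turn from the pose commanded when the call began, along the tool's axes at that moment; what a row does not reach only later rows make up. A row lasts 1/12 s, in which the tool goes at most 41.7 mm and 7.16 degrees, less where a joint would pass 70% of its speed; a pose out of reach is approached as far as the arm can. A call with a gripper value outside its range is refused whole. The fingers move at their own pace and stop on an object; the grip force is fixed at half the most. Time passes only in rows, so rows that repeat a pose let the fingers close. It gives the time, the measured TCP pose, the force, the opening and the grip force at its end, in the units of the state.
- sense(): the state, without advancing time (a new reading comes with each control period).
- capture(name): name is "scene" or "side" or "wrist"; returns a dict with "pixels" (400x640x3 uint8, blue, green, red), "fovy" (degrees; the focal length in pixels is half the picture's height over the tangent of half this angle, whatever the lens; pixels are square), "cx", "cy" (the principal point, pixels), "rvec" (rotation vector, rad) and "tvec" (3), from world to camera coordinates, as OpenCV has them. Camera axes: x right, y down, z forward; pixel columns grow to the right and rows downward; lengths in m; the calibration is good to about 2 mm. A picture is of the moment at which its call begins. There is no depth.
- finish_job(): hands the job in; it is judged then, once.
The state is a dict: "time_s": time; "joints": joint angles; "joint_velocities": joint speeds; "effort": joint torques, N m; "tcp_pos": TCP position; "ee_rot": TCP orientation; "wrist_force": force on the tool from outside, world axes, zero at the start; "moment": the same for the moment, N m; "gripper_width": opening from 0.0 (shut) to 1.0 (fully open); "gripper_force": force on a finger pad.
Only numpy, scipy, OpenCV 4.12 (cv2) and the standard library are available. Lean on these libraries where they do the work, as an engineer would, in place of code of your own. Each camera call takes 0.05 s, during which the arm holds its last target. There are 200 camera calls.

## Working session

There is one attempt and no reset: what is moved stays moved. The work goes in short steps, Python scripts to look and compute and a tool call to move; the robot and the scene stay as the last step left them, time stands still between calls to the robot, and variables do not carry over. Pictures are saved under pics/ and viewed, at most 14 in all, crops included, and the job is handed in when it is done.

Besides the shell and the picture viewer there is one more tool, called after "Call:" in YAML: its name, and indented under it one key for each argument. arm_command: Moves the arm, as the interface text tells. Its arguments: {"type":"object","properties":{"deltas":{"type":"array"}},"required":["deltas"]}

```bash
ls; mkdir -p pics; cat > h.py <<'E'
import numpy as np, cv2
from station import sense, capture, finish_job, tip_reach
def snap(n,f):
    c=capture(n); cv2.imwrite('pics/%s.png'%f,c['pixels']); 
    np.savez('pics/%s.npz'%f,**{k:c[k] for k in('fovy','cx','cy','rvec','tvec')}); return c
def load(f): return dict(np.load('pics/%s.npz'%f))
def K(c):
    f=200/np.tan(np.radians(float(c['fovy']))/2); return np.array([[f,0,float(c['cx'])],[0,f,float(c['cy'])],[0,0,1]])
def ray(c,uv):
    R=cv2.Rodrigues(np.array(c['rvec'],float).ravel())[0]; t=np.array(c['tvec'],float).ravel()
    return -R.T@t, R.T@np.linalg.inv(K(c))@np.array([uv[0],uv[1],1.])
def atz(c,uv,z):
    o,d=ray(c,uv); return o+d*(z-o[2])/d[2]
def proj(c,P):
    return cv2.projectPoints(np.array(P,float).reshape(-1,3),np.array(c['rvec'],float),np.array(c['tvec'],float),K(c),None)[0].reshape(-1,2)
def tri(*obs):
    A=np.zeros((3,3));b=np.zeros(3)
    for c,uv in obs:
        o,d=ray(c,uv);d=d/np.linalg.norm(d);M=np.eye(3)-np.outer(d,d);A+=M;b+=M@o
    X=np.linalg.solve(A,b); return X,[np.round(proj(c,X)[0]-uv,1) for c,uv in obs]
E
python3 - <<'E'
from h import *
for n in('scene','side','wrist'):
    c=snap(n,n+'0'); print(n,c['fovy'],c['cx'],c['cy'],ray(c,(320,200)))
print(tip_reach,sense())
E
```

```text
pics
scene 43.66349599784448 317.54349346175724 198.95932075113018 (array([ 1.07654339, -0.10214413,  1.07728905]), array([-0.50233281,  0.04773084, -0.8633725 ]))
side 48.31202420488048 322.4021217689867 198.31348530776975 (array([-0.14719151,  0.62888547,  0.99569293]), array([ 0.49577812, -0.50184106, -0.70880387]))
wrist 66.23961197298075 320.0665843738536 197.88141959633958 (array([ 0.13262001, -0.61647442,  0.38441482]), array([ 0.29369486,  0.10859984, -0.94973534]))
0.019 {'time_s': 0.15, 'joints': array([-5.52556866e+01,  2.20792007e+01,  3.97926904e-01, -1.98697195e-02,
       -6.84096102e+01, -1.48165007e+01]), 'joint_velocities': array([-0.13626721, -0.12238878,  0.18482098,  0.14274883, -0.10819079,
        0.02045324]), 'effort': array([ 2.41698501e-05, -3.91052806e+01,  1.87585312e+01,  4.22234908e+00,
        1.23434552e-02, -1.56071692e-04]), 'tcp_pos': array([ 0.21289512, -0.58718202,  0.24072894]), 'ee_rot': array([[-9.40166331e-01, -3.40715221e-01, -6.39034685e-04],
       [-3.40715808e-01,  9.40165159e-01,  1.48716422e-03],
       [ 9.40986584e-05,  1.61591095e-03, -9.99998690e-01]]), 'wrist_force': array([ 0.29010975, -0.24261137, -0.3236424 ]), 'moment': array([ 0.06347329,  0.00259884, -0.01396236]), 'gripper_force': 0.0, 'gripper_width': 0.9983696411085277}
```

View pics/scene0.png

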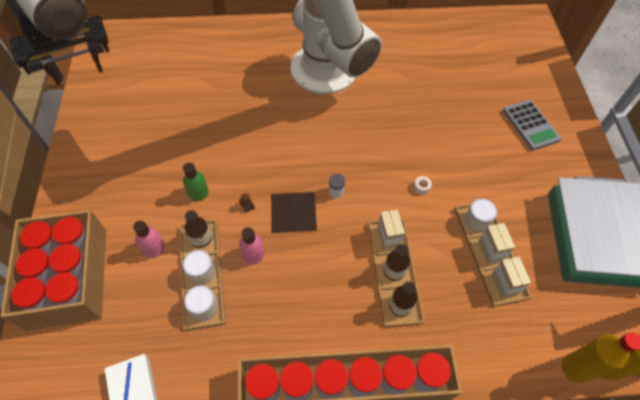

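View pics/side0.png

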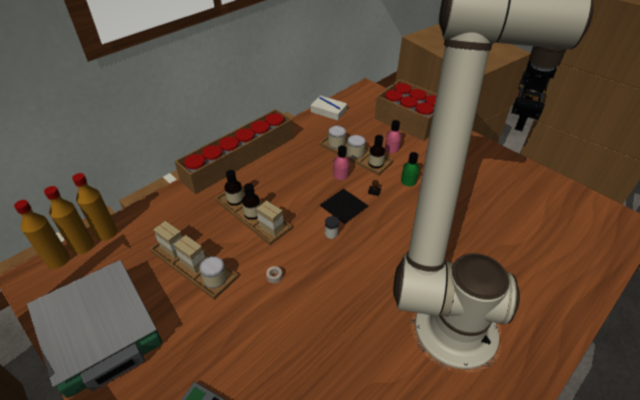

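The scene view shows the tin tray on the left (bottle at 197,228), the bottle tray in the middle (pack at 391,229), the pack tray on the right (tin at 482,213) and the mat at (294,212). The pink and green look-alikes are near the tin tray. I'll zoom in to pick points.

```bash
python3 - <<'E'
import cv2
a=cv2.imread('pics/scene0.png')
def crop(im,x,y,w,h,s,f):
    c=cv2.resize(im[y:y+h,x:x+w],None,fx=s,fy=s,interpolation=cv2.INTER_CUBIC)
    for k in range(0,w,20): cv2.putText(c,str(x+k),(k*s,8),0,.3,(255,255,255),1); cv2.line(c,(k*s,10),(k*s,16),(255,255,255),1)
    for k in range(20,h,20): cv2.putText(c,str(y+k),(0,k*s+3),0,.3,(255,255,255),1); 
    return c
t=crop(a,130,175,180,155,4,0); 
cv2.imwrite('pics/s1.png',crop(a,360,190,180,145,4,0)); cv2.imwrite('pics/s2.png',t)
b=cv2.imread('pics/side0.png'); cv2.imwrite('pics/d1.png',crop(b,145,115,265,185,3,0))
E
```

```text
(no output)
```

View pics/s1.png

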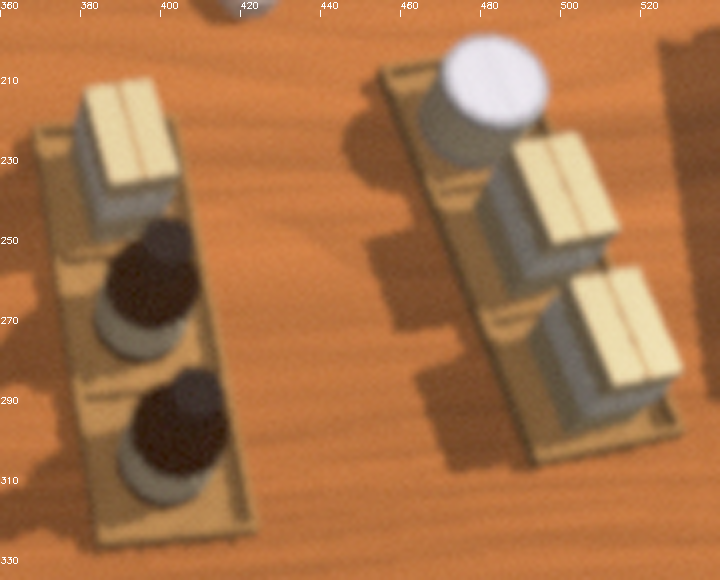

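View pics/s2.png

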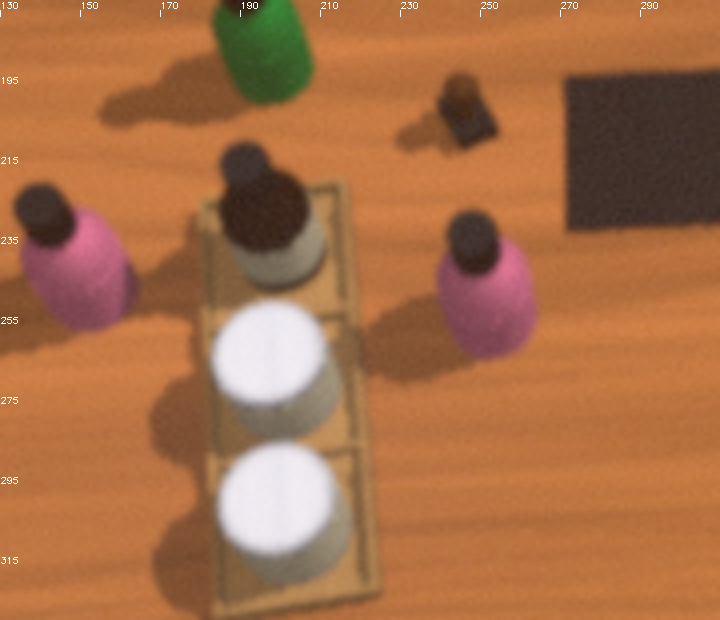

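View pics/d1.png

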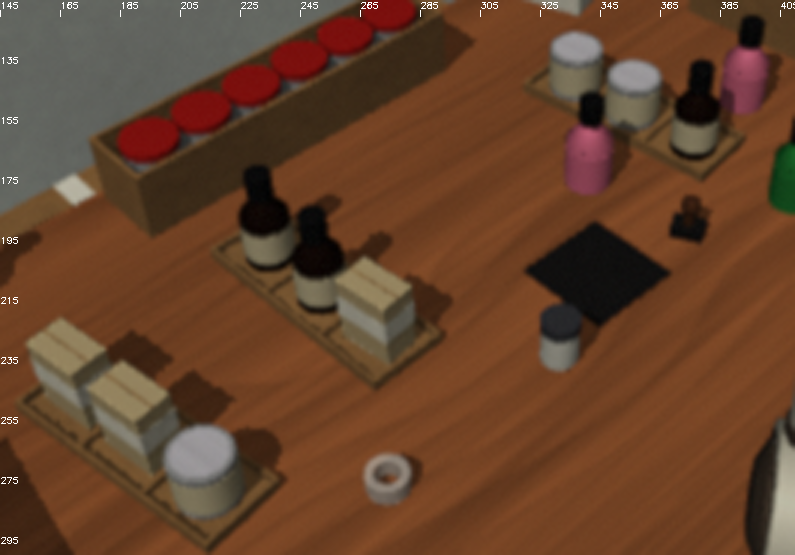

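These two crops give the tray corners and object tops. In the scene view the bottle cap is near (191,215), the pack top near (393,223) and the tin top near (484,210). I can triangulate from here.

```bash
cat > m1.py <<'E'
from h import *
from scipy.optimize import least_squares
S,D=load('scene0'),load('side0')
# corner order: nearL(-y) nearR(+y) farR(+y) farL(-y)
L=np.array([[-44,-44],[-44,44],[212,44],[212,-44]])/1000
M=np.array([[-55,-55],[-55,55],[55,55],[55,-55]])/1000
T={'tin':(L,[(0,180.25,225.75),(1,217.25,220),(3,183.5,328.75),(2,225.5,322.5)],[(0,393,161.7),(1,379.3,174.3),(2,320,143.3)]),
'bottle':(L,[(0,369,221.75),(1,403.75,219.5),(3,384.5,326.25),(2,424,322.5)],[(0,292.7,226.7),(1,270,243.7),(2,216.7,198.3)]),
'pack':(L,[(0,455.5,207.5),(3,494.25,305.75),(2,530.5,298)],[(0,239.3,274.3),(1,214.3,297.7),(2,152.3,249)]),
'mat':(M,[(0,271.5,194.25),(3,271.75,232.75)],[(3,343.3,189),(0,368,205.3),(1,344,223.3),(2,320.3,205)])}
for n,(Q,a,b) in T.items():
    def f(p):
        c,s=np.cos(p[2]),np.sin(p[2]); X=np.c_[Q@np.array([[c,s],[-s,c]])+p[:2],np.full(4,p[3])]
        return np.concatenate([(proj(C,X)[[o[0] for o in ob]]-np.array(ob)[:,1:]).ravel() for C,ob in((S,a),(D,b))])
    r=least_squares(f,[.5,0,0,.01]); print(n,r.x.round(4),'yawdeg',np.degrees(r.x[2]).round(1),'res',r.fun.round(1))
for n,s,d in(('packtop',(392.75,223.25),(270,210.7)),('tintop',(484,210.25),(212,266.3)),('captop',(190.75,214.5),(379,137))):
    print(n,tri((S,s),(D,d)))
for n,uv,z in(('jar',(337,182),.05),('tape',(423,184),.02),('stamp',(246,203),.02),('pinkR',(251,236),.1),('pinkL',(140,228),.1),('green',(190,171),.1)): print(n,atz(S,uv,z).round(3))
E
python3 m1.py
```

```text
tin [ 0.5415 -0.3355  0.1025  0.0056] yawdeg 5.9 res [-0.1 -0.8 -0.4 -0.3  0.3  0.5 -0.6  0.1  0.1 -0.2 -0.5  0.3 -0.7  0.7]
bottle [0.5648 0.113  0.0181 0.0084] yawdeg 1.0 res [-1.3 -0.3 -0.1 -0.6 -0.8 -0.4 -0.2  0.1 -0.8  0.3 -0.7 -0.1 -1.8  0.6]
pack [0.5322 0.3345 0.14   0.0104] yawdeg 8.0 res [-1.7 -0.7 -1.1 -0.2 -0.3 -0.1 -1.   0.4 -0.4 -0.3 -2.4  0.3]
mat [ 0.4801 -0.1104 -0.0085  0.0015] yawdeg -0.5 res [-0.7 -0.7 -0.5  0.1 -0.4 -0.8  0.5  0.5  0.2  0.9 -1.8  0.1]
packtop (array([0.56444004, 0.11178874, 0.07750228]), [array([-0.7, -0.3]), array([-0.6,  0.1])])
tintop (array([0.53332027, 0.334944  , 0.05783646]), [array([-0.8, -0.3]), array([-0.7,  0.1])])
captop (array([ 0.53785317, -0.33319163,  0.11744727]), [array([0., 0.]), array([ 0., -0.])])
jar [ 0.431 -0.001  0.05 ]
tape [0.43  0.217 0.02 ]
stamp [ 0.459 -0.225  0.02 ]
pinkR [ 0.589 -0.204  0.1  ]
pinkL [ 0.555 -0.446  0.1  ]
green [ 0.411 -0.346  0.1  ]
```

```bash
cat >> h.py <<'E'
from scipy.spatial.transform import Rotation as Ro
def go(*wps):
    """waypoints (x,y,z,gripyaw deg): deltas all from the current pose"""
    s=sense(); R=s['ee_rot']; p=s['tcp_pos']
    print('t',round(s['time_s'],2),'tcp',p.round(4),'yaw',np.degrees(np.arctan2(-R[0,1],R[1,1])).round(1),'w',round(s['gripper_width'],3))
    for w in wps:
        a=np.radians(w[3]); c,q=np.cos(a),np.sin(a)
        G=np.array([[-c,-q,0],[-q,c,0],[0,0,-1.]])
        print(Ro.from_matrix(R.T@G).as_rotvec().round(3),(R.T@(np.array(w[:3])-p)*100).round(2))
E
python3 -c "
from h import *
go((.45,-.1,.25,8),(.50,.32,.25,8))"
```

```text
t 0.15 tcp [ 0.2129 -0.5872  0.2407] yaw 19.9 w 0.998
[ 0.002 -0.     0.208] [-38.89  37.73  -0.87]
[ 0.002 -0.     0.208] [-57.9   75.51  -0.81]
```

Call:
arm_command:
  deltas:
    - [0.002,0,0.208,-19.4,18.9,-0.9,-1]
    - [0.002,0,0.208,-19.4,18.9,-0.9,-1]
    - [0.002,0,0.208,-19.4,18.9,-0.9,-1]
    - [0.002,0,0.208,-19.4,18.9,-0.9,-1]
    - [0.002,0,0.208,-19.4,18.9,-0.9,-1]
    - [0.002,0,0.208,-19.4,18.9,-0.9,-1]
    - [0.002,0,0.208,-19.4,18.9,-0.9,-1]
    - [0.002,0,0.208,-19.4,18.9,-0.9,-1]

```text
time_s: 0.82
tcp_pos: [0.3321, -0.3406, 0.251]
ee_rot: [[-0.99, -0.144, 0.002], [-0.144, 0.99, -0.002], [-0.001, -0.002, -1.0]]
wrist_force: [-0.7, 0.2, -0.3]
gripper_width: 0.998
gripper_force: 0.0
```

Call:
arm_command:
  deltas:
    - [0,0,0,-15.1,22.4,0,-1]
    - [0,0,0,-15.1,22.4,0,-1]
    - [0,0,0,-15.1,22.4,0,-1]
    - [0,0,0,-15.1,22.4,0,-1]
    - [0,0,0,-15.1,22.4,0,-1]
    - [0,0,0,-15.1,22.4,0,-1]
    - [0,0,0,-15.1,22.4,0,-1]
    - [0,0,0,-15.1,22.4,0,-1]

```text
time_s: 1.48
tcp_pos: [0.4511, -0.0982, 0.25]
ee_rot: [[-0.99, -0.144, 0.001], [-0.144, 0.99, -0.002], [-0.001, -0.002, -1.0]]
wrist_force: [0.4, -0.2, -0.3]
gripper_width: 0.993
gripper_force: 0.0
```

Call:
arm_command:
  deltas:
    - [0,0,0,-5.4,20.4,0,-1]
    - [0,0,0,-5.4,20.4,0,-1]
    - [0,0,0,-5.4,20.4,0,-1]
    - [0,0,0,-5.4,20.4,0,-1]
    - [0,0,0,-5.4,20.4,0,-1]
    - [0,0,0,-5.4,20.4,0,-1]
    - [0,0,0,-5.4,20.4,0,-1]
    - [0,0,0,-5.4,20.4,0,-1]

```text
time_s: 2.15
tcp_pos: [0.4741, 0.1079, 0.2493]
ee_rot: [[-0.99, -0.139, -0.001], [-0.139, 0.99, -0.003], [0.001, -0.003, -1.0]]
wrist_force: [-0.2, -0.5, -1.3]
gripper_width: 1.003
gripper_force: 0.0
```

Call:
arm_command:
  deltas:
    - [0,0,0,-5.4,20.4,0,-1]
    - [0,0,0,-5.4,20.4,0,-1]
    - [0,0,0,-5.4,20.4,0,-1]
    - [0,0,0,-5.4,20.4,0,-1]
    - [0,0,0,-5.4,20.4,0,-1]
    - [0,0,0,-5.4,20.4,0,-1]
    - [0,0,0,-5.4,20.4,0,-1]
    - [0,0,0,-5.4,20.4,0,-1]

```text
time_s: 2.82
tcp_pos: [0.4997, 0.3164, 0.2489]
ee_rot: [[-0.99, -0.138, -0.001], [-0.138, 0.99, -0.003], [0.001, -0.003, -1.0]]
wrist_force: [0.5, -1.5, 0.8]
gripper_width: 1.001
gripper_force: 0.0
```

```bash
python3 -c "
from h import *
c=snap('wrist','w1'); print(proj(c,[[.5322,.3345,.004],[.5333,.3349,.06]]))
go((.533,.334,.10,8),(.533,.334,.044,8))"
```

```text
[[330.75112362 194.47412022]
 [332.41799317 209.73326745]]
t 2.87 tcp [0.4997 0.316  0.2493] yaw 7.9 w 0.996
[-0.003 -0.001 -0.002] [-3.56  1.36 14.92]
[-0.003 -0.001 -0.002] [-3.56  1.38 20.52]
```

View pics/w1.png

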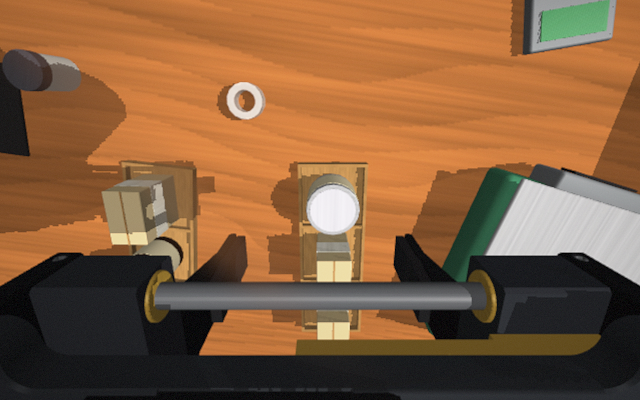

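The wrist view shows the tin top at (332,209), where the prediction puts it. The pack tray's near corners are at (299,163) and (367,163).

Call:
arm_command:
  deltas:
    - [0,0,0,-3.6,1.4,4,-1]
    - [0,0,0,-3.6,1.4,8,-1]
    - [0,0,0,-3.6,1.4,12,-1]
    - [0,0,0,-3.6,1.4,15,-1]
    - [0,0,0,-3.6,1.4,17,-1]
    - [0,0,0,-3.6,1.4,19,-1]
    - [0,0,0,-3.6,1.4,20.5,-1]
    - [0,0,0,-3.6,1.4,20.5,-1]

```text
time_s: 3.53
tcp_pos: [0.5318, 0.3328, 0.0413]
ee_rot: [[-0.991, -0.136, -0.005], [-0.136, 0.991, -0.007], [0.006, -0.006, -1.0]]
wrist_force: [-1.1, 0.3, 0.2]
gripper_width: 0.998
gripper_force: 0.0
```

Call:
arm_command:
  deltas:
    - [0,0,0,0,0,0,1]
    - [0,0,0,0,0,0,1]
    - [0,0,0,0,0,0,1]
    - [0,0,0,0,0,0,1]
    - [0,0,0,0,0,0,1]
    - [0,0,0,0,0,0,1]
    - [0,0,0,0,0,0,1]
    - [0,0,0,0,0,0,1]

```text
time_s: 4.2
tcp_pos: [0.5336, 0.3368, 0.0456]
ee_rot: [[-0.99, -0.14, 0.002], [-0.14, 0.99, -0.002], [-0.001, -0.002, -1.0]]
wrist_force: [-1.9, -2.4, 5.9]
gripper_width: 0.708
gripper_force: 30.0
```

```bash
python3 -c "
from h import *
c=load('w1')
for n,l,r in(('pack',(299,163),(367,163)),('bott',(121,163),(196,165))):
    a,b=atz(c,l,.014),atz(c,r,.014); w=b-a; L=np.linalg.norm(w); w/=L; x=np.array([w[1],-w[0],0]); print(n,L,(a+b)/2+.044*x,'yaw',np.degrees(np.arctan2(x[1],x[0])))
print('tin',atz(c,(332,209),.06), 'tri with scene', tri((c,(332,209)),(load('scene0'),(484,210.25)),(load('side0'),(212,266.3))))
go((.533,.334,.2,8),(.48,-.11,.2,0))"
```

```text
pack 0.08511784375700741 [0.53159511 0.33648807 0.014     ] yaw 7.998339439992255
bott 0.0939190772746082 [0.56347278 0.1186497  0.014     ] yaw 6.445272160180309
tin [0.53247808 0.33428705 0.06      ] tri with scene (array([0.53332085, 0.33478217, 0.05779669]), [array([0.2, 0.1]), array([-0.8, -0.3]), array([-0.7,  0.1])])
t 4.2 tcp [0.5336 0.3368 0.0456] yaw 8.0 w 0.708
[-0.002  0.001  0.001] [  0.08  -0.29 -15.44]
[-0.002  0.002  0.14 ] [ 11.53 -43.51 -15.38]
```

Call:
arm_command:
  deltas:
    - [0,0,0,0,0,-1,1]
    - [0,0,0,0,0,-3,1]
    - [0,0,0,0,0,-6,1]
    - [0,0,0,0,0,-9,1]
    - [0,0,0,0,0,-12,1]
    - [0,0,0,0,0,-14,1]
    - [0,0,0,0,0,-15.4,1]
    - [0,0,0,0,0,-15.4,1]

```text
time_s: 4.87
tcp_pos: [0.5343, 0.3383, 0.2025]
ee_rot: [[-0.99, -0.14, 0.006], [-0.14, 0.99, 0.003], [-0.007, 0.002, -1.0]]
wrist_force: [0.5, 0.5, -1.6]
gripper_width: 0.703
gripper_force: 30.0
```

Call:
arm_command:
  deltas:
    - [0,0,0,0.4,-1.5,0,1]
    - [0,0,0,1.2,-4.5,0,1]
    - [0,0,0,2.1,-8,0,1]
    - [0,0,0,3,-11.5,0,1]
    - [0,0,0,3.9,-15,0,1]
    - [0,0,0,4.8,-18.5,0,1]
    - [0,0,0,5.7,-21.8,0,1]
    - [0,0,0,5.7,-21.8,0,1]

```text
time_s: 5.53
tcp_pos: [0.5041, 0.1082, 0.1973]
ee_rot: [[-0.991, -0.135, -0.005], [-0.135, 0.991, -0.004], [0.005, -0.003, -1.0]]
wrist_force: [0.8, -0.4, -2.2]
gripper_width: 0.704
gripper_force: 30.0
```

Call:
arm_command:
  deltas:
    - [0,0,0.02,0.8,-3,0,1]
    - [0,0,0.04,1.6,-6,0,1]
    - [0,0,0.07,2.6,-10,0,1]
    - [0,0,0.1,3.7,-14,0,1]
    - [0,0,0.12,4.6,-17.5,0,1]
    - [0,0,0.14,5.2,-20,0,1]
    - [0,0,0.14,5.8,-21.7,0,1]
    - [0,0,0.14,5.8,-21.7,0,1]

```text
time_s: 6.2
tcp_pos: [0.4783, -0.1121, 0.1978]
ee_rot: [[-1.0, 0.004, -0.003], [0.004, 1.0, -0.002], [0.003, -0.002, -1.0]]
wrist_force: [0.4, 0.4, -1.3]
gripper_width: 0.708
gripper_force: 30.0
```

```bash
python3 -c "
from h import *
c=snap('wrist','w2'); print(proj(c,[[.425,-.165,.004],[.425,-.055,.004],[.535,-.055,.004],[.535,-.165,.004]]))
go((.48,-.11,.06,0),(.48,-.11,.046,0))"
```

```text
[[271.40896391 131.01052055]
 [373.12332535 130.6794166 ]
 [368.56782008 224.88774902]
 [276.17834317 225.11165767]]
t 6.25 tcp [ 0.4788 -0.1109  0.198 ] yaw -0.2 w 0.707
[-0.001 -0.002 -0.003] [-0.14  0.11 13.8 ]
[-0.001 -0.002 -0.003] [-0.15  0.11 15.2 ]
```

View pics/w2.png

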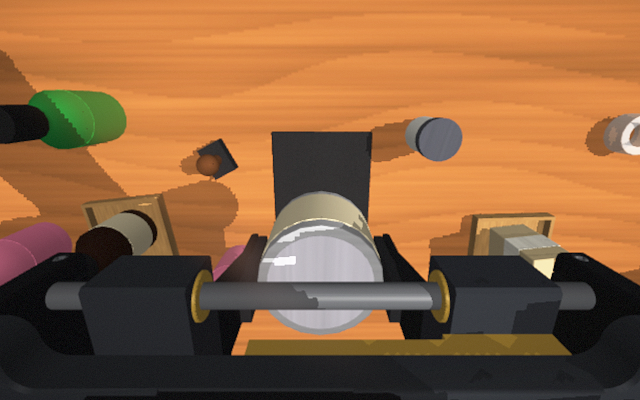

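The mat's near corners at (272,132) and (371,132) match the prediction. I'll lower, release and retreat.

Call:
arm_command:
  deltas:
    - [0,0,0,-0.1,0.1,3,1]
    - [0,0,0,-0.1,0.1,6,1]
    - [0,0,0,-0.1,0.1,9,1]
    - [0,0,0,-0.1,0.1,11,1]
    - [0,0,0,-0.1,0.1,12.5,1]
    - [0,0,0,-0.1,0.1,13.5,1]
    - [0,0,0,-0.1,0.1,14.1,1]
    - [0,0,0,-0.1,0.1,14.5,1]

```text
time_s: 6.92
tcp_pos: [0.4807, -0.1083, 0.0531]
ee_rot: [[-1.0, -0.001, -0.001], [-0.001, 1.0, -0.002], [0.001, -0.002, -1.0]]
wrist_force: [-0.6, 0.5, -2.2]
gripper_width: 0.705
gripper_force: 30.0
```

Call:
arm_command:
  deltas:
    - [0,0,0,0,0,0.2,1]
    - [0,0,0,0,0,0.4,1]
    - [0,0,0,0,0,0.6,1]
    - [0,0,0,0,0,0.6,1]
    - [0,0,0,0,0,0.6,1]
    - [0,0,0,0,0,0.6,1]
    - [0,0,0,0,0,0.6,1]
    - [0,0,0,0,0,0.6,1]

```text
time_s: 7.58
tcp_pos: [0.4811, -0.1091, 0.0484]
ee_rot: [[-1.0, 0.0, 0.001], [0.0, 1.0, -0.002], [-0.001, -0.002, -1.0]]
wrist_force: [-0.5, -1.0, -1.4]
gripper_width: 0.709
gripper_force: 30.0
```

Call:
arm_command:
  deltas:
    - [0,0,0,0,0,0,-1]
    - [0,0,0,0,0,0,-1]
    - [0,0,0,0,0,0,-1]
    - [0,0,0,0,0,0,-1]
    - [0,0,0,0,0,0,-1]
    - [0,0,0,0,0,0,-1]
    - [0,0,0,0,0,0,-1]
    - [0,0,0,0,0,0,-1]

```text
time_s: 8.25
tcp_pos: [0.4809, -0.1091, 0.0482]
ee_rot: [[-1.0, 0.0, 0.0], [0.0, 1.0, -0.002], [-0.0, -0.002, -1.0]]
wrist_force: [-0.6, 0.2, 0.2]
gripper_width: 0.997
gripper_force: 0.0
```

```bash
python3 -c "
from h import *
go((.48,-.11,.25,0),(.535,.1,.25,2))"
```

```text
t 8.25 tcp [ 0.4809 -0.1091  0.0482] yaw -0.0 w 0.997
[-0.002  0.    -0.   ] [  0.08  -0.13 -20.18]
[-0.002  0.    -0.035] [ -5.41  20.87 -20.22]
```

Call:
arm_command:
  deltas:
    - [0,0,0,0,0,-2,-1]
    - [0,0,0,0,0,-5,-1]
    - [0,0,0,0,0,-9,-1]
    - [0,0,0,0,0,-13,-1]
    - [0,0,0,0,0,-17,-1]
    - [0,0,0,0,0,-20.2,-1]
    - [0,0,0,-1,4,-20.2,-1]
    - [0,0,0,-2,8,-20.2,-1]

```text
time_s: 8.92
tcp_pos: [0.5017, -0.029, 0.2531]
ee_rot: [[-1.0, 0.005, 0.007], [0.005, 1.0, -0.0], [-0.007, -0.0, -1.0]]
wrist_force: [0.7, 0.5, -1.1]
gripper_width: 1.003
gripper_force: 0.0
```

Call:
arm_command:
  deltas:
    - [0,0,-0.035,-1,4,0,-1]
    - [0,0,-0.035,-2,8,0,-1]
    - [0,0,-0.035,-3,11,0,-1]
    - [0,0,-0.035,-3.4,12.9,0,-1]
    - [0,0,-0.035,-3.4,12.9,0,-1]
    - [0,0,-0.035,-3.4,12.9,0,-1]
    - [0,0,-0.035,-3.4,12.9,0,-1]
    - [0,0,-0.035,-3.4,12.9,0,-1]

```text
time_s: 9.58
tcp_pos: [0.5345, 0.0993, 0.2498]
ee_rot: [[-0.999, -0.034, 0.0], [-0.034, 0.999, -0.002], [-0.0, -0.002, -1.0]]
wrist_force: [-0.0, -0.4, -0.5]
gripper_width: 1.001
gripper_force: 0.0
```

```bash
python3 -c "
from h import *
c=snap('wrist','w3'); print(proj(c,[[.5645,.1125,.084]]))
go((.5645,.1125,.06,1))"
```

```text
[[331.78861694 212.12544649]]
t 9.63 tcp [0.5346 0.0992 0.2499] yaw 1.9 w 1.0
[-0.002  0.     0.016] [-3.03  1.27 18.99]
```

View pics/w3.png

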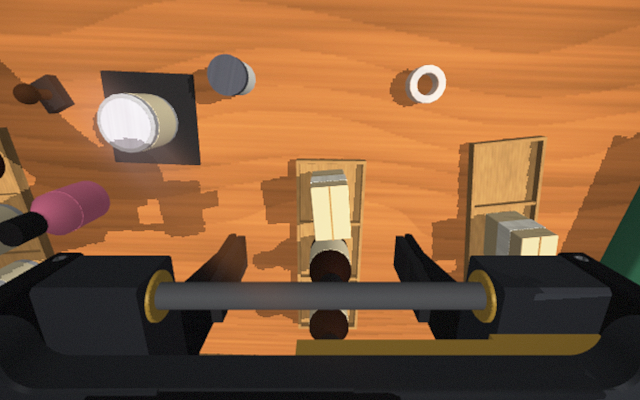

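The tin stands on the mat. The pack top, with corners near (311,185), (345,182), (351,240) and (316,243), is turned slightly against the tray, whose near corners are (295,159) and (366,160).

```bash
python3 -c "
from h import *
c=load('w3')
a,b=atz(c,(295,159),.014),atz(c,(366,160),.014); w=b-a; L=np.linalg.norm(w); w/=L; x=np.array([w[1],-w[0],0]); print(L,(a+b)/2+.044*x,np.degrees(np.arctan2(x[1],x[0])))
q=np.array([atz(c,p,.084) for p in((311,185),(345,182),(351,240),(316,243))]); print(q.mean(0)); l=(q[2]+q[3]-q[0]-q[1])/2; print(np.linalg.norm(l),np.degrees(np.arctan2(l[1],l[0])),np.linalg.norm(q[1]-q[0]))
print('tri',tri((c,(331,212)),(load('scene0'),(392.75,223.25)),(load('side0'),(270,210.7))))
a,b=atz(c,(471,144),.014),atz(c,(545,137),.014); w=b-a; L=np.linalg.norm(w); w/=L; x=np.array([w[1],-w[0],0]); print('pack',L,(a+b)/2+.044*x,np.degrees(np.arctan2(x[1],x[0])))
y=np.degrees(np.arctan2(l[1],l[0]))
go((q[:,0].mean(),q[:,1].mean(),.06,y))"
```

```text
0.0887997039172617 [0.56451706 0.11217968 0.014     ] 1.1923178319705205
[0.56600204 0.11150799 0.084     ]
0.06707870955333022 7.666136902548858 0.03566124543209305
tri (array([0.565232  , 0.11177217, 0.07811039]), [array([-0.1, -1.2]), array([-0.6, -0.2]), array([-0.8, -0.2])])
pack 0.0893850506797282 [0.53306636 0.33311323 0.014     ] 7.456707357967794
t 9.63 tcp [0.5346 0.0992 0.2499] yaw 1.9 w 1.0
[-0.002  0.    -0.1  ] [-3.18  1.17 18.99]
```

Call:
arm_command:
  deltas:
    - [0,0,-0.09,-3.1,1.2,4,-1]
    - [0,0,-0.09,-3.1,1.2,8,-1]
    - [0,0,-0.09,-3.1,1.2,11,-1]
    - [0,0,-0.09,-3.1,1.2,14,-1]
    - [0,0,-0.09,-3.1,1.2,16,-1]
    - [0,0,-0.09,-3.1,1.2,18,-1]
    - [0,0,-0.09,-3.1,1.2,19,-1]
    - [0,0,-0.09,-3.1,1.2,19,-1]

```text
time_s: 10.3
tcp_pos: [0.5641, 0.1115, 0.0576]
ee_rot: [[-0.992, -0.123, -0.004], [-0.123, 0.992, -0.004], [0.005, -0.003, -1.0]]
wrist_force: [0.4, -0.5, 1.0]
gripper_width: 1.0
gripper_force: 0.0
```

Call:
arm_command:
  deltas:
    - [0,0,0,0,0,0,-1]
    - [0,0,0,0,0,0,-1]
    - [0,0,0,0,0,0,1]
    - [0,0,0,0,0,0,1]
    - [0,0,0,0,0,0,1]
    - [0,0,0,0,0,0,1]
    - [0,0,0,0,0,0,1]
    - [0,0,0,0,0,0,1]

```text
time_s: 10.97
tcp_pos: [0.5656, 0.1131, 0.06]
ee_rot: [[-0.992, -0.125, 0.001], [-0.125, 0.992, -0.002], [-0.001, -0.002, -1.0]]
wrist_force: [0.0, -0.2, 0.1]
gripper_width: 0.634
gripper_force: 0.0
```

Call:
arm_command:
  deltas:
    - [0,0,0,0,0,0,1]
    - [0,0,0,0,0,0,1]
    - [0,0,0,0,0,0,1]
    - [0,0,0,0,0,0,1]

```text
time_s: 11.3
tcp_pos: [0.5655, 0.1129, 0.0598]
ee_rot: [[-0.992, -0.125, 0.0], [-0.125, 0.992, -0.002], [-0.0, -0.002, -1.0]]
wrist_force: [0.4, -0.5, -0.3]
gripper_width: 0.455
gripper_force: 30.0
```

```bash
python3 -c "
from h import *
go((.5655,.1115,.2,7),(.5325,.3343,.2,8)); print(sense()['gripper_force'])"
```

```text
t 11.3 tcp [0.5655 0.1129 0.0598] yaw 7.2 w 0.455
[-0.002  0.     0.003] [  0.02  -0.17 -14.02]
[-0.002  0.    -0.015] [  0.52  22.35 -14.07]
29.98813618440181
```

Call:
arm_command:
  deltas:
    - [0,0,0,0,0,-1,1]
    - [0,0,0,0,0,-3,1]
    - [0,0,0,0,0,-6,1]
    - [0,0,0,0,0,-9,1]
    - [0,0,0,0,0,-12,1]
    - [0,0,0,0,0,-13.5,1]
    - [0,0,0,0,0,-14,1]
    - [0,0,0,0,0,-14,1]

```text
time_s: 11.97
tcp_pos: [0.5658, 0.1135, 0.2015]
ee_rot: [[-0.992, -0.124, 0.003], [-0.124, 0.992, -0.0], [-0.003, -0.001, -1.0]]
wrist_force: [-1.0, 0.4, -1.5]
gripper_width: 0.457
gripper_force: 30.0
```

Call:
arm_command:
  deltas:
    - [0,0,-0.01,0.1,1,0,1]
    - [0,0,-0.01,0.1,4,0,1]
    - [0,0,-0.01,0.2,8,0,1]
    - [0,0,-0.01,0.3,12,0,1]
    - [0,0,-0.01,0.4,16,0,1]
    - [0,0,-0.01,0.5,19,0,1]
    - [0,0,-0.01,0.5,21.5,0,1]
    - [0,0,-0.01,0.5,22.2,0,1]

```text
time_s: 12.63
tcp_pos: [0.531, 0.3366, 0.1964]
ee_rot: [[-0.99, -0.138, -0.002], [-0.138, 0.99, -0.004], [0.003, -0.004, -1.0]]
wrist_force: [0.6, -0.7, -0.9]
gripper_width: 0.457
gripper_force: 30.0
```

Call:
arm_command:
  deltas:
    - [0,0,0,0,0,0,1]
    - [0,0,0,0,0,0,1]
    - [0,0,0,0,0,0,1]
    - [0,0,0,0,0,0,1]

```text
time_s: 12.97
tcp_pos: [0.5329, 0.3315, 0.1989]
ee_rot: [[-0.991, -0.133, -0.0], [-0.133, 0.991, -0.003], [0.001, -0.003, -1.0]]
wrist_force: [-0.5, -0.4, -1.5]
gripper_width: 0.457
gripper_force: 30.0
```

```bash
python3 -c "
from h import *
c=snap('wrist','w4')
def rect(p):
    a=np.radians(8); r=np.array([np.cos(a),np.sin(a)]);n=np.array([-r[1],r[0]])
    for s in(-44,44): print(proj(c,np.append(np.array(p)-.044*r+s/1000*n,.014)))
rect((.5325,.3343))
go((.5325,.3343,.0605,8))"
```

```text
[[281.60627694 140.39910091]]
[[364.43064236 139.9796607 ]]
t 13.02 tcp [0.5331 0.3315 0.1992] yaw 7.6 w 0.454
[-0.002 -0.    -0.006] [1.000e-02 3.100e-01 1.387e+01]
```

View pics/w4.png

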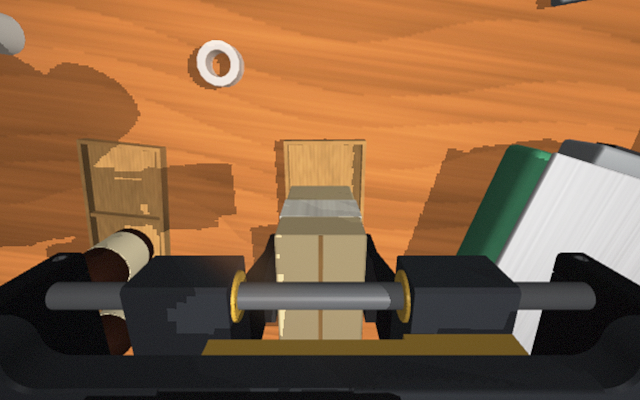

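The empty pack cell's near corners are at (284,140) and (366,140), about 2 px right of the prediction, so I'll aim 1–2 mm further left and lower.

Call:
arm_command:
  deltas:
    - [0,0,-0.006,0,0.4,3,1]
    - [0,0,-0.006,0,0.4,6,1]
    - [0,0,-0.006,0,0.4,9,1]
    - [0,0,-0.006,0,0.4,11,1]
    - [0,0,-0.006,0,0.4,12.2,1]
    - [0,0,-0.006,0,0.4,13,1]
    - [0,0,-0.006,0,0.4,13.4,1]
    - [0,0,-0.006,0,0.4,13.6,1]

```text
time_s: 13.68
tcp_pos: [0.533, 0.3367, 0.0638]
ee_rot: [[-0.99, -0.14, 0.002], [-0.14, 0.99, -0.001], [-0.001, -0.001, -1.0]]
wrist_force: [0.9, 0.3, -0.5]
gripper_width: 0.456
gripper_force: 30.0
```

Call:
arm_command:
  deltas:
    - [0,0,0,0,0,0.1,1]
    - [0,0,0,0,0,0.2,1]
    - [0,0,0,0,0,0.2,1]
    - [0,0,0,0,0,0.2,1]
    - [0,0,0,0,0,0.2,1]
    - [0,0,0,0,0,0.2,1]

```text
time_s: 14.18
tcp_pos: [0.5325, 0.3368, 0.0617]
ee_rot: [[-0.99, -0.14, 0.001], [-0.14, 0.99, -0.001], [-0.001, -0.002, -1.0]]
wrist_force: [-0.4, -0.0, -0.7]
gripper_width: 0.458
gripper_force: 30.0
```

Call:
arm_command:
  deltas:
    - [0,0,0,0,0,0,-1]
    - [0,0,0,0,0,0,-1]
    - [0,0,0,0,0,0,-1]
    - [0,0,0,0,0,0,-1]
    - [0,0,0,0,0,0,-1]
    - [0,0,0,0,0,0,-1]
    - [0,0,0,0,0,0,-1]
    - [0,0,0,0,0,0,-1]

```text
time_s: 14.85
tcp_pos: [0.5324, 0.3366, 0.0613]
ee_rot: [[-0.99, -0.14, 0.0], [-0.14, 0.99, -0.002], [-0.0, -0.002, -1.0]]
wrist_force: [-0.1, 0.3, 0.1]
gripper_width: 0.955
gripper_force: 0.0
```

Call:
arm_command:
  deltas:
    - [0,0,0,0,0,-1,-1]
    - [0,0,0,0,0,-3,-1]
    - [0,0,0,0,0,-6,-1]
    - [0,0,0,0,0,-10,-1]
    - [0,0,0,0,0,-14,-1]
    - [0,0,0,0,0,-18,-1]
    - [0,0,0,0,0,-20,-1]
    - [0,0,0,0,0,-20,-1]

```text
time_s: 15.52
tcp_pos: [0.5345, 0.3384, 0.2695]
ee_rot: [[-0.99, -0.141, 0.011], [-0.141, 0.99, 0.007], [-0.012, 0.005, -1.0]]
wrist_force: [0.5, 1.0, 0.7]
gripper_width: 1.004
gripper_force: 0.0
```

```bash
python3 -c "
from h import *
c=snap('wrist','w5')
go((.5325,.335,.26,8),(.41,-.02,.26,6),(.505,-.33,.26,6))"
```

```text
t 15.57 tcp [0.5332 0.3377 0.2658] yaw 8.1 w 1.001
[0.003 0.007 0.001] [ 0.11 -0.26  0.58]
[0.003 0.007 0.036] [ 17.23 -33.69   0.37]
[0.003 0.007 0.036] [ 12.18 -65.71   0.33]
```

Call:
arm_command:
  deltas:
    - [0,0,0,1,-4,0,-1]
    - [0,0,0,2,-8,0,-1]
    - [0,0,0,3,-12,0,-1]
    - [0,0,0,4,-16,0,-1]
    - [0,0,0,4,-20,0,-1]
    - [0,0,0,5,-24,0,-1]
    - [0,0,0,5,-28,0,-1]
    - [0,0,0,5,-31,0,-1]

```text
time_s: 16.23
tcp_pos: [0.5249, 0.0202, 0.2611]
ee_rot: [[-0.99, -0.139, -0.002], [-0.139, 0.99, -0.003], [0.002, -0.002, -1.0]]
wrist_force: [1.2, -0.8, 0.2]
gripper_width: 1.001
gripper_force: 0.0
```

Call:
arm_command:
  deltas:
    - [0,0,0.036,1,-4,0,-1]
    - [0,0,0.036,2,-8,0,-1]
    - [0,0,0.036,3,-12,0,-1]
    - [0,0,0.036,4,-16,0,-1]
    - [0,0,0.036,5,-20,0,-1]
    - [0,0,0.036,5.5,-24,0,-1]
    - [0,0,0.036,6,-28,0,-1]
    - [0,0,0.036,6.5,-31,0,-1]

```text
time_s: 16.9
tcp_pos: [0.5043, -0.2956, 0.2612]
ee_rot: [[-0.995, -0.103, -0.002], [-0.103, 0.995, -0.001], [0.002, -0.001, -1.0]]
wrist_force: [0.6, 0.5, 0.9]
gripper_width: 1.003
gripper_force: 0.0
```

Call:
arm_command:
  deltas:
    - [0,0,0,0.7,-3.7,0,-1]
    - [0,0,0,0.7,-3.7,0,-1]
    - [0,0,0,0.7,-3.7,0,-1]
    - [0,0,0,0.7,-3.7,0,-1]
    - [0,0,0,0.7,-3.7,0,-1]
    - [0,0,0,0.7,-3.7,0,-1]

```text
time_s: 17.4
tcp_pos: [0.5025, -0.3293, 0.2626]
ee_rot: [[-0.994, -0.106, 0.0], [-0.106, 0.994, -0.002], [-0.0, -0.002, -1.0]]
wrist_force: [-0.3, -0.3, -1.2]
gripper_width: 1.002
gripper_force: 0.0
```

```bash
python3 -c "
from h import *
c=snap('wrist','w6'); print(proj(c,[[.5385,-.3335,.118],[.5415,-.3355,.004]]))
go((.5385,-.3335,.103,6))
cv2.imwrite('pics/w56.png',np.hstack([cv2.imread('pics/w5.png')[60:,150:500],c['pixels'][60:,90:540]]))"
```

```text
[[312.40295029 223.95318461]
 [312.84677467 193.63406155]]
t 17.45 tcp [ 0.5026 -0.3293  0.2628] yaw 6.1 w 1.002
[-0.002  0.     0.002] [-3.52 -0.77 15.98]
```

View pics/w56.png

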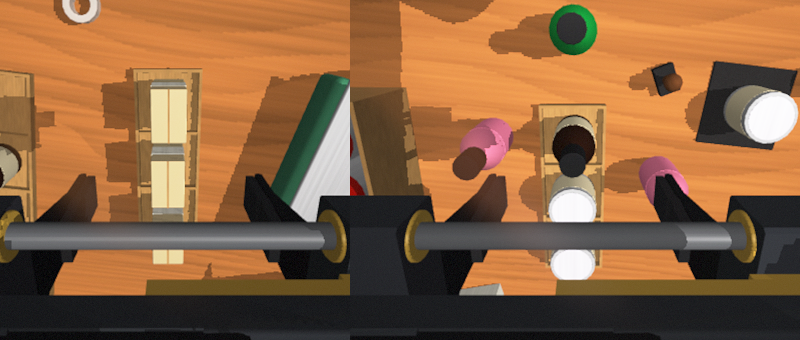

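Left half: the pack stands aligned in its row. Right half: the bottle cap top is at full-image (311,223), where the prediction puts it, and the tin tray's near corners are (280,164) and (347,164). I'll check how far the pink caps are from the fingers.

```bash
python3 -c "
from h import *
c=load('w6')
print('cap',atz(c,(311,223),.118),'pinkL',atz(c,(209,223),.114),'tri',tri((c,(311,223)),(load('scene0'),(190.75,214.5)),(load('side0'),(379,137))))
a,b=atz(c,(280,164),.014),atz(c,(347,164),.014); w=b-a; L=np.linalg.norm(w); w/=L; x=np.array([w[1],-w[0],0]); print(L,(a+b)/2+.044*x,np.degrees(np.arctan2(x[1],x[0])))
"
```

```text
cap [ 0.53761361 -0.33502054  0.118     ] pinkL [ 0.55063223 -0.43943261  0.114     ] tri (array([ 0.53796751, -0.3340264 ,  0.11696734]), [array([1., 0.]), array([-0.3,  0.2]), array([ 0.1, -0. ])])
0.08701821862020906 [ 0.54201807 -0.33402717  0.014     ] 6.1832605585153
```

Call:
arm_command:
  deltas:
    - [0,0,0,-3.5,-0.9,2,-1]
    - [0,0,0,-3.5,-0.9,5,-1]
    - [0,0,0,-3.5,-0.9,8,-1]
    - [0,0,0,-3.5,-0.9,11,-1]
    - [0,0,0,-3.5,-0.9,13,-1]
    - [0,0,0,-3.5,-0.9,15,-1]
    - [0,0,0,-3.5,-0.9,16,-1]
    - [0,0,0,-3.5,-0.9,16,-1]

```text
time_s: 18.12
tcp_pos: [0.537, -0.3348, 0.1002]
ee_rot: [[-0.994, -0.105, -0.004], [-0.105, 0.994, 0.0], [0.004, 0.001, -1.0]]
wrist_force: [-0.3, 0.5, -0.5]
gripper_width: 1.0
gripper_force: 0.0
```

Call:
arm_command:
  deltas:
    - [0,0,0,0,0,0,-1]
    - [0,0,0,0,0,0,-1]
    - [0,0,0,0,0,0,1]
    - [0,0,0,0,0,0,1]
    - [0,0,0,0,0,0,1]
    - [0,0,0,0,0,0,1]
    - [0,0,0,0,0,0,1]
    - [0,0,0,0,0,0,1]

```text
time_s: 18.78
tcp_pos: [0.5382, -0.3362, 0.1028]
ee_rot: [[-0.995, -0.105, 0.001], [-0.105, 0.995, -0.002], [-0.0, -0.002, -1.0]]
wrist_force: [-0.4, -0.8, -0.1]
gripper_width: 0.629
gripper_force: 0.0
```

Call:
arm_command:
  deltas:
    - [0,0,0,0,0,0,1]
    - [0,0,0,0,0,0,1]
    - [0,0,0,0,0,0,1]
    - [0,0,0,0,0,0,1]
    - [0,0,0,0,0,0,1]
    - [0,0,0,0,0,0,1]

```text
time_s: 19.28
tcp_pos: [0.5381, -0.336, 0.1025]
ee_rot: [[-0.995, -0.105, 0.0], [-0.105, 0.995, -0.002], [0.0, -0.002, -1.0]]
wrist_force: [-0.5, 1.2, -0.4]
gripper_width: 0.311
gripper_force: 30.0
```

```bash
python3 -c "
from h import *
go((.5385,-.3345,.26,6),(.5645,.1125,.26,1)); print(sense()['gripper_force'])"
```

```text
t 19.28 tcp [ 0.5381 -0.336   0.1025] yaw 6.0 w 0.311
[-0.002 -0.     0.   ] [ -0.06   0.12 -15.75]
[-0.002  0.     0.087] [ -7.32  44.3  -15.82]
29.95930682402104
```

Call:
arm_command:
  deltas:
    - [0,0,0,0,0,-0.7,1]
    - [0,0,0,0,0,-2,1]
    - [0,0,0,0,0,-4,1]
    - [0,0,0,0,0,-7,1]
    - [0,0,0,0,0,-10,1]
    - [0,0,0,0,0,-13,1]
    - [0,0,0,0,0,-15,1]
    - [0,0,0,0,0,-15.8,1]

```text
time_s: 19.95
tcp_pos: [0.5391, -0.3365, 0.2648]
ee_rot: [[-0.994, -0.105, 0.006], [-0.105, 0.994, -0.005], [-0.006, -0.005, -1.0]]
wrist_force: [0.6, 0.2, -3.0]
gripper_width: 0.311
gripper_force: 30.0
```

Call:
arm_command:
  deltas:
    - [0,0,0,-0.2,1,0,1]
    - [0,0,0,-0.5,3,0,1]
    - [0,0,0,-1,6,0,1]
    - [0,0,0,-1.5,9,0,1]
    - [0,0,0,-2,12,0,1]
    - [0,0,0,-2.5,15,0,1]
    - [0,0,0,-3,18,0,1]
    - [0,0,0,-3.5,21,0,1]

```text
time_s: 20.62
tcp_pos: [0.5494, -0.1212, 0.2576]
ee_rot: [[-0.995, -0.104, -0.004], [-0.104, 0.995, -0.001], [0.004, -0.001, -1.0]]
wrist_force: [0.1, -1.0, -2.7]
gripper_width: 0.312
gripper_force: 30.0
```

Call:
arm_command:
  deltas:
    - [0,0,0.01,-0.5,3,0,1]
    - [0,0,0.02,-1,6,0,1]
    - [0,0,0.04,-1.5,9,0,1]
    - [0,0,0.06,-2,12,0,1]
    - [0,0,0.08,-2.7,16,0,1]
    - [0,0,0.087,-3.2,19,0,1]
    - [0,0,0.087,-3.6,22,0,1]
    - [0,0,0.087,-3.8,23.3,0,1]

```text
time_s: 21.28
tcp_pos: [0.5629, 0.1159, 0.2571]
ee_rot: [[-1.0, -0.021, -0.004], [-0.021, 1.0, -0.002], [0.004, -0.002, -1.0]]
wrist_force: [0.0, -0.3, -2.9]
gripper_width: 0.312
gripper_force: 30.0
```

Call:
arm_command:
  deltas:
    - [0,0,0,0,0,0,1]
    - [0,0,0,0,0,0,1]
    - [0,0,0,0,0,0,1]
    - [0,0,0,0,0,0,1]
    - [0,0,0,0,0,0,1]
    - [0,0,0,0,0,0,1]

```text
time_s: 21.78
tcp_pos: [0.5643, 0.1114, 0.2598]
ee_rot: [[-1.0, -0.016, 0.0], [-0.016, 1.0, -0.002], [-0.0, -0.002, -1.0]]
wrist_force: [0.7, -0.6, -3.0]
gripper_width: 0.312
gripper_force: 30.0
```

```bash
python3 -c "
from h import *
c=snap('wrist','w7'); a=np.radians(1); r=np.array([np.cos(a),np.sin(a)]);n=np.array([-r[1],r[0]])
for s in(-44,44): print(proj(c,np.append(np.array((.5645,.1123))-.044*r+s/1000*n,.014)))
go((.5645,.1125,.1035,1))"
```

```text
[[286.08590491 134.00588933]]
[[356.41839002 134.0071991 ]]
t 21.83 tcp [0.5644 0.1115 0.2599] yaw 0.9 w 0.316
[-0.002  0.    -0.001] [-1.000e-02  1.300e-01  1.564e+01]
```

View pics/w7.png

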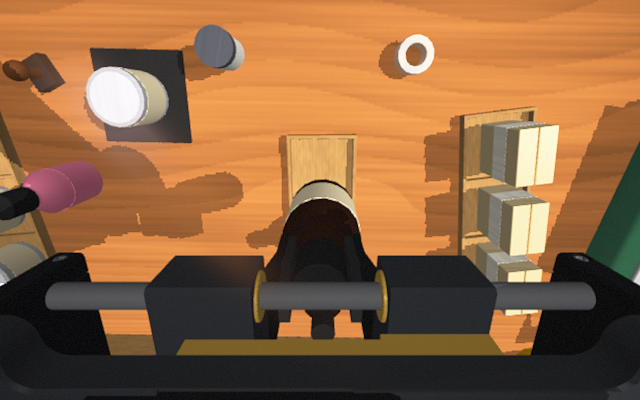

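The bottle hangs straight. The empty cell's corners at (287,135) and (356,135) match, so I'll lower.

Call:
arm_command:
  deltas:
    - [0,0,0,0,0.1,2,1]
    - [0,0,0,0,0.1,5,1]
    - [0,0,0,0,0.1,8,1]
    - [0,0,0,0,0.1,11,1]
    - [0,0,0,0,0.1,13,1]
    - [0,0,0,0,0.1,14.3,1]
    - [0,0,0,0,0.1,15,1]
    - [0,0,0,0,0.1,15.3,1]

```text
time_s: 22.5
tcp_pos: [0.5642, 0.1126, 0.1058]
ee_rot: [[-1.0, -0.017, -0.001], [-0.017, 1.0, -0.003], [0.001, -0.003, -1.0]]
wrist_force: [-0.6, -0.7, -2.3]
gripper_width: 0.311
gripper_force: 30.0
```

Call:
arm_command:
  deltas:
    - [0,0,0,0,0,0.1,1]
    - [0,0,0,0,0,0.2,1]
    - [0,0,0,0,0,0.3,1]
    - [0,0,0,0,0,0.3,1]
    - [0,0,0,0,0,0.3,1]
    - [0,0,0,0,0,0.3,1]
    - [0,0,0,0,0,0.3,1]
    - [0,0,0,0,0,0.3,1]

```text
time_s: 23.17
tcp_pos: [0.5645, 0.1131, 0.104]
ee_rot: [[-1.0, -0.018, 0.001], [-0.018, 1.0, -0.002], [-0.001, -0.002, -1.0]]
wrist_force: [0.3, 0.4, -3.2]
gripper_width: 0.311
gripper_force: 30.0
```

Call:
arm_command:
  deltas:
    - [0,0,0,0,0,0,-1]
    - [0,0,0,0,0,0,-1]
    - [0,0,0,0,0,0,-1]
    - [0,0,0,0,0,0,-1]
    - [0,0,0,0,0,0,-1]
    - [0,0,0,0,0,0,-1]
    - [0,0,0,0,0,0,-1]
    - [0,0,0,0,0,0,-1]

```text
time_s: 23.83
tcp_pos: [0.5645, 0.113, 0.1038]
ee_rot: [[-1.0, -0.018, 0.001], [-0.018, 1.0, -0.002], [-0.001, -0.002, -1.0]]
wrist_force: [-0.2, -0.2, -0.8]
gripper_width: 0.837
gripper_force: 0.0
```

Call:
arm_command:
  deltas:
    - [0,0,0,0,0,0,-1]
    - [0,0,0,0,0,-1,-1]
    - [0,0,0,0,0,-3,-1]
    - [0,0,0,0,0,-6,-1]
    - [0,0,0,0,0,-9,-1]
    - [0,0,0,0,0,-12,-1]
    - [0,0,0,0,0,-14,-1]
    - [0,0,0,0,0,-14,-1]

```text
time_s: 24.5
tcp_pos: [0.5669, 0.114, 0.2504]
ee_rot: [[-1.0, -0.019, 0.012], [-0.019, 1.0, 0.002], [-0.012, 0.001, -1.0]]
wrist_force: [0.6, -0.3, 1.1]
gripper_width: 1.0
gripper_force: 0.0
```

```bash
python3 -c "
from h import *
c=snap('wrist','w8'); S=load('w7');
print('mat tin', atz(S,(118,97),.06)); go((.48,-.11,.24,46))"
```

```text
mat tin [ 0.48054265 -0.10596239  0.06      ]
t 24.55 tcp [0.5656 0.1138 0.2475] yaw 1.0 w 1.0
[-0.002  0.007 -0.785] [  8.97 -22.22   0.67]
```

Call:
arm_command:
  deltas:
    - [0,0,-0.11,1.1,-2.8,0,-1]
    - [0,0,-0.22,2.2,-5.6,0,-1]
    - [0,0,-0.33,3.4,-8.4,0,-1]
    - [0,0,-0.44,4.5,-11,0,-1]
    - [0,0,-0.55,5.6,-14,0,-1]
    - [0,0,-0.66,6.7,-17,0,-1]
    - [0,0,-0.74,7.8,-19.6,0,-1]
    - [0,0,-0.785,8.9,-22,0,-1]

```text
time_s: 25.22
tcp_pos: [0.4778, -0.1096, 0.2434]
ee_rot: [[-0.693, -0.721, -0.002], [-0.721, 0.693, -0.002], [0.002, -0.0, -1.0]]
wrist_force: [-0.8, -0.0, -0.1]
gripper_width: 0.998
gripper_force: 0.0
```

Call:
arm_command:
  deltas:
    - [0,0,0,0,0,0,-1]
    - [0,0,0,0,0,0,-1]
    - [0,0,0,0,0,0,-1]
    - [0,0,0,0,0,0,-1]

```text
time_s: 25.55
tcp_pos: [0.4795, -0.1076, 0.2439]
ee_rot: [[-0.694, -0.72, -0.0], [-0.72, 0.694, -0.002], [0.001, -0.001, -1.0]]
wrist_force: [0.1, 0.7, 0.7]
gripper_width: 1.001
gripper_force: 0.0
```

```bash
python3 -c "
from h import *
c=snap('wrist','w9'); print(proj(c,[.4805,-.108,.06])); g=cv2.cvtColor(c['pixels'],cv2.COLOR_BGR2HSV); m=((g[...,1]<50)&(g[...,2]>170)).astype('uint8'); n,l,st,ce=cv2.connectedComponentsWithStats(m)
for i in range(1,n):
    if st[i,4]>300: print(st[i],ce[i],atz(c,ce[i],.06))
go((.4805,-.108,.046,46))"
```

```text
[[319.02871491 181.03860675]]
[  44  104   60   55 2469] [ 73.31713244 130.95666262] [ 0.62877366 -0.32600873  0.06      ]
[ 291  153   55   54 2331] [318.22608323 179.36121836] [ 0.47981314 -0.10998535  0.06      ]
[  11  162   57   52 2262] [ 39.0959328  187.70778073] [ 0.71016381 -0.31836842  0.06      ]
t 25.6 tcp [ 0.4796 -0.1075  0.2439] yaw 46.1 w 0.998
[-0.001 -0.001  0.001] [-0.05 -0.08 19.79]
```

Call:
arm_command:
  deltas:
    - [0,0,0,0.1,-0.1,4,-1]
    - [0,0,0,0.1,-0.1,8,-1]
    - [0,0,0,0.1,-0.1,11,-1]
    - [0,0,0,0.1,-0.1,14,-1]
    - [0,0,0,0.1,-0.1,16.5,-1]
    - [0,0,0,0.1,-0.1,18.5,-1]
    - [0,0,0,0.1,-0.1,19.7,-1]
    - [0,0,0,0.1,-0.1,19.7,-1]

```text
time_s: 26.27
tcp_pos: [0.4778, -0.1093, 0.0443]
ee_rot: [[-0.694, -0.72, -0.006], [-0.72, 0.694, -0.002], [0.006, 0.003, -1.0]]
wrist_force: [0.2, 0.1, -0.6]
gripper_width: 1.001
gripper_force: 0.0
```

Call:
arm_command:
  deltas:
    - [0,0,0,0,0,0,-1]
    - [0,0,0,0,0,0,-1]
    - [0,0,0,0,0,0,1]
    - [0,0,0,0,0,0,1]
    - [0,0,0,0,0,0,1]
    - [0,0,0,0,0,0,1]
    - [0,0,0,0,0,0,1]
    - [0,0,0,0,0,0,1]

```text
time_s: 26.93
tcp_pos: [0.4797, -0.11, 0.0476]
ee_rot: [[-0.695, -0.719, 0.001], [-0.719, 0.695, -0.002], [0.0, -0.002, -1.0]]
wrist_force: [0.7, 0.8, 2.3]
gripper_width: 0.705
gripper_force: 30.0
```

Call:
arm_command:
  deltas:
    - [0,0,0,0,0,0,1]
    - [0,0,0,0,0,0,1]
    - [0,0,0,0,0,0,1]
    - [0,0,0,0,0,0,1]

```text
time_s: 27.27
tcp_pos: [0.4797, -0.11, 0.0476]
ee_rot: [[-0.695, -0.719, 0.001], [-0.719, 0.695, -0.002], [0.001, -0.002, -1.0]]
wrist_force: [-0.8, 0.2, 5.5]
gripper_width: 0.705
gripper_force: 30.0
```

```bash
python3 -c "
from h import *
go((.48,-.109,.22,46),(.5422,-.3345,.22,46)); print(sense()['gripper_force'])"
```

```text
t 27.27 tcp [ 0.4797 -0.11    0.0476] yaw 46.0 w 0.705
[-0.002 -0.001  0.   ] [-8.000e-02  1.000e-02 -1.724e+01]
[-0.002 -0.001  0.   ] [ 11.82 -20.12 -17.19]
29.997043325565755
```

Call:
arm_command:
  deltas:
    - [0,0,0,0,0,-1,1]
    - [0,0,0,0,0,-3,1]
    - [0,0,0,0,0,-6,1]
    - [0,0,0,0,0,-9,1]
    - [0,0,0,0,0,-12,1]
    - [0,0,0,0,0,-15,1]
    - [0,0,0,0,0,-17.2,1]
    - [0,0,0,0,0,-17.2,1]

```text
time_s: 27.93
tcp_pos: [0.4817, -0.1098, 0.2236]
ee_rot: [[-0.694, -0.72, 0.01], [-0.72, 0.694, -0.002], [-0.005, -0.009, -1.0]]
wrist_force: [1.0, -0.1, -1.8]
gripper_width: 0.707
gripper_force: 30.0
```

Call:
arm_command:
  deltas:
    - [0,0,0,1,-2,0,1]
    - [0,0,0,3,-5,0,1]
    - [0,0,0,5,-8.5,0,1]
    - [0,0,0,7,-12,0,1]
    - [0,0,0,9,-15.5,0,1]
    - [0,0,0,10.5,-18,0,1]
    - [0,0,0,11.5,-19.6,0,1]
    - [0,0,0,11.9,-20.1,0,1]

```text
time_s: 28.6
tcp_pos: [0.5408, -0.3373, 0.2164]
ee_rot: [[-0.697, -0.717, -0.003], [-0.717, 0.697, -0.0], [0.002, 0.002, -1.0]]
wrist_force: [0.4, -0.2, -1.5]
gripper_width: 0.705
gripper_force: 30.0
```

Call:
arm_command:
  deltas:
    - [0,0,0,0,0,0,1]
    - [0,0,0,0,0,0,1]
    - [0,0,0,0,0,0,1]
    - [0,0,0,0,0,0,1]
    - [0,0,0,0,0,0,1]

```text
time_s: 29.02
tcp_pos: [0.5413, -0.3338, 0.22]
ee_rot: [[-0.694, -0.72, 0.001], [-0.72, 0.694, -0.002], [0.001, -0.002, -1.0]]
wrist_force: [0.1, -0.6, -2.1]
gripper_width: 0.706
gripper_force: 30.0
```

```bash
python3 -c "
from h import *
c=snap('wrist','w10'); a=np.radians(6); r=np.array([np.cos(a),np.sin(a)]);n=np.array([-r[1],r[0]])
for s in(-44,44): print(proj(c,np.append(np.array((.5422,-.3345))-.044*r+s/1000*n,.014)))
go((.5422,-.3345,.049,46))"
```

```text
[[314.28000407 121.48513563]]
[[372.23902579 171.50639062]]
t 29.07 tcp [ 0.5414 -0.3339  0.2201] yaw 46.1 w 0.705
[-0.002 -0.001  0.001] [-0.03 -0.07 17.11]
```

View pics/w10.png

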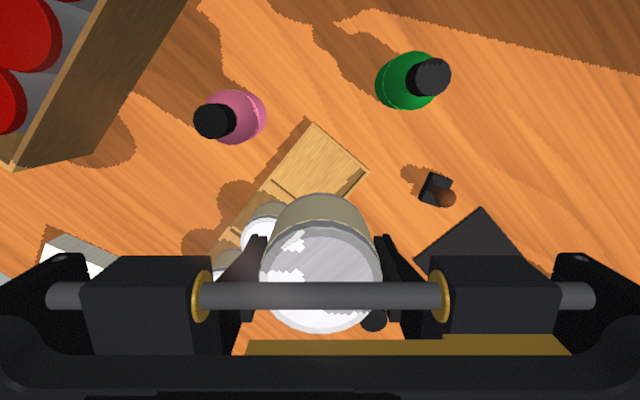

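The tray corners at (312,119) and (370,170) match to about 2 px. A pink cap shows at (373,318), so I'll check its clearance before lowering.

```bash
python3 -c "
from h import *
c=load('w10'); s=sense()
for n,uv in(('pinkR',(373,318)),('pinkL',(213,121))):
    P=atz(c,uv,.114); print(n,P.round(3),'tool xy', (s['ee_rot'].T@(P-s['tcp_pos'])).round(3))
D=load('side0'); S=load('scene0'); print(tri((S,(248,229)),(D,(145+592/3,115+98/3))))"
```

```text
pinkR [ 0.586 -0.212  0.114] tool xy [-0.119  0.052  0.106]
pinkL [ 0.555 -0.442  0.114] tool xy [ 0.069 -0.084  0.106]
(array([ 0.58200357, -0.20761458,  0.118287  ]), [array([0.4, 0.3]), array([ 0.3, -0.1])])
```

Both pink caps clear the gripper body, the nearer one by about 17 mm. Lowering.

Call:
arm_command:
  deltas:
    - [0,0,0,0,-0.1,3,1]
    - [0,0,0,0,-0.1,6,1]
    - [0,0,0,0,-0.1,9,1]
    - [0,0,0,0,-0.1,12,1]
    - [0,0,0,0,-0.1,14,1]
    - [0,0,0,0,-0.1,15.5,1]
    - [0,0,0,0,-0.1,16.4,1]
    - [0,0,0,0,-0.1,16.8,1]

```text
time_s: 29.73
tcp_pos: [0.5416, -0.3353, 0.0504]
ee_rot: [[-0.694, -0.72, -0.002], [-0.72, 0.694, -0.001], [0.002, 0.0, -1.0]]
wrist_force: [-0.6, -0.1, -1.2]
gripper_width: 0.706
gripper_force: 30.0
```

Call:
arm_command:
  deltas:
    - [0,0,0,0,0,0.1,1]
    - [0,0,0,0,0,0.2,1]
    - [0,0,0,0,0,0.3,1]
    - [0,0,0,0,0,0.4,1]
    - [0,0,0,0,0,0.4,1]
    - [0,0,0,0,0,0.4,1]
    - [0,0,0,0,0,0.4,1]
    - [0,0,0,0,0,0.4,1]

```text
time_s: 30.4
tcp_pos: [0.5421, -0.336, 0.0478]
ee_rot: [[-0.695, -0.719, 0.001], [-0.719, 0.695, -0.002], [0.001, -0.002, -1.0]]
wrist_force: [-0.2, 0.2, -1.8]
gripper_width: 0.709
gripper_force: 30.0
```

Call:
arm_command:
  deltas:
    - [0,0,0,0,0,0,-1]
    - [0,0,0,0,0,0,-1]
    - [0,0,0,0,0,0,-1]
    - [0,0,0,0,0,0,-1]
    - [0,0,0,0,0,0,-1]
    - [0,0,0,0,0,0,-1]
    - [0,0,0,0,0,0,-1]
    - [0,0,0,0,0,0,-1]

```text
time_s: 31.07
tcp_pos: [0.5421, -0.336, 0.0477]
ee_rot: [[-0.695, -0.719, 0.001], [-0.719, 0.695, -0.002], [0.001, -0.002, -1.0]]
wrist_force: [0.2, 0.2, -0.3]
gripper_width: 0.997
gripper_force: 0.0
```

Call:
arm_command:
  deltas:
    - [0,0,0,0,0,-1,-1]
    - [0,0,0,0,0,-3,-1]
    - [0,0,0,0,0,-6,-1]
    - [0,0,0,0,0,-10,-1]
    - [0,0,0,0,0,-14,-1]
    - [0,0,0,0,0,-18,-1]
    - [0,0,0,0,0,-21,-1]
    - [0,0,0,0,0,-21,-1]

```text
time_s: 31.73
tcp_pos: [0.5447, -0.3374, 0.2677]
ee_rot: [[-0.694, -0.72, 0.015], [-0.72, 0.694, -0.01], [-0.003, -0.018, -1.0]]
wrist_force: [0.2, 0.8, 1.2]
gripper_width: 1.004
gripper_force: 0.0
```

Call:
arm_command:
  deltas:
    - [0,0,0,3,-2,0,-1]
    - [0,0,0,6,-4,0,-1]
    - [0,0,0,9,-6,0,-1]
    - [0,0,0,12,-8,0,-1]
    - [0,0,0,12,-8,0,-1]
    - [0,0,0,12,-8,0,-1]
    - [0,0,0,12,-8,0,-1]
    - [0,0,0,12,-8,0,-1]

```text
time_s: 32.4
tcp_pos: [0.5164, -0.4764, 0.2583]
ee_rot: [[-0.694, -0.72, 0.001], [-0.72, 0.694, -0.002], [0.001, -0.002, -1.0]]
wrist_force: [-0.1, 1.0, -0.2]
gripper_width: 0.998
gripper_force: 0.0
```

```bash
python3 -c "
from h import *
c=snap('scene','sf'); d=snap('side','df'); im=c['pixels'][165:335,130:550]; im=cv2.resize(im,None,fx=1.9,fy=1.9,interpolation=2)
e=cv2.resize(d['pixels'][115:300,145:410],None,fx=1.4,fy=1.4,interpolation=2); o=np.zeros((im.shape[0]+e.shape[0],800,3),'uint8'); o[:im.shape[0],:im.shape[1]]=im[:,:800]; o[im.shape[0]:,:e.shape[1]]=e; cv2.imwrite('pics/final.png',o); print(o.shape)
for n,p,h,a in(('tin',(.5422,-.3345),.06,6),('bottle',(.5645,.1123),.118,1),('pack',(.5325,.335),.084,8)): print(n,proj(c,[*p,h]),(proj(c,[*p,h])-[130,165])*1.9)
go()"
```

```text
(582, 800, 3)
tin [[195.31013947 228.30344794]] [[124.08926499 120.27655109]]
bottle [[394.8654419  214.33055822]] [[503.24433961  93.72806061]]
pack [[486.56264859 204.13734956]] [[677.46903233  74.36096416]]
t 32.5 tcp [ 0.5167 -0.4762  0.2585] yaw 46.1 w 0.998
```

View pics/final.png

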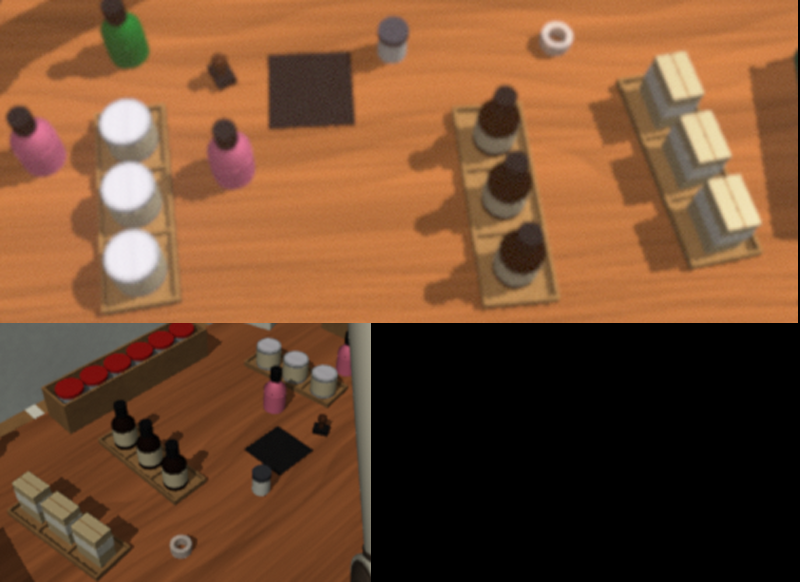

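The final view shows each item upright and in line with its own row: tin top at (127,124), bottle cap at (505,97) and pack top at (677,81). The bystanders are where they were, so I'll hand in.

```bash
python3 -c "
from h import *
print(finish_job())"
```

```text
the job is handed in; nothing more can be done
None
```

The tin, bottle and tea pack each stand upright in the open cell of their own tray, the pack lined up with its row and the bystanders untouched; I handed the job in at about 32.5 s, and no verdict came back.

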